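# Close a tube-rack clamp and counter-hold its hidden lock bolt

### The job

Slide the red-handled jaw of the clamp shut on the green tube rack until you feel the rack press firmly against the sprung stop pad, without crushing it. The small drive on the clamp's bracket is already running its nut, but the lock bolt just spins along: reach down into the narrow gap behind the bracket, grasp the brass bolt head and hold it from turning. Finish while still holding the head, with the rack still clamped, and leave the other things on the bench where they are.

Things in the scene. Friction and masses are not known exactly. Their poses are not given: they have to be found in the camera images.
- clamp: The rack clamp, fixed to the bench: grey base plate 270 (x) x 370 (y) x 20 mm. Origin: centre of its underside; x points to the bracket's side (roughly away from the robot), y along the jaw's slide, z up. White nut drive in front of the bracket at clamp x 7 to 51, y -88 to -32 mm, top z 84. The z values given elsewhere are heights above the bench.
- stop_face (a point): Middle of the face of the stop jaw's black sprung pad, which the rack is pressed against: clamp x -50, y -134, z 45 mm at rest. The pad is 100 mm wide (x), top z 67 mm; it gives way along -y up to 8 mm, pushing back 1.2 N per mm. Behind it the fixed aluminium stop jaw, top z 70 mm. Axes as the clamp's.
- pad (a joint): How far the sprung stop pad is pushed in (m), 0 at rest to 0.008; pushed in by 1.2 mm or more it clamps the rack firmly.
- jaw (a joint): Travel of the moving jaw (m): 0 = fully open, grows as it slides along the clamp's -y to the stop jaw; limit 0.098. It clamps the rack against the resting pad at 0.084; from there the pad's spring yields, until it bottoms at 0.092. The jaw slides with about 6 N friction and stays where left; the rack slides ahead of it with 1 to 4 N more. Over 60 N between jaw and rack crushes the rack.
- jaw_grip (a point): Gripping point on the moving jaw's red upright handle, z 90 mm, on its centre line, 14 mm below its top. The handle is 16 mm (clamp x) by 22 mm (clamp y), z 44 to 104 mm; pinch it from above, best across its 16 mm with the fingers either side along clamp x. It lies 50 mm behind the jaw's face (+y). Axes as the clamp's.
- jaw_face (a point): Middle of the moving jaw's face that meets the rack: clamp x -45, z 40 mm. The jaw plate is 90 mm wide, 10 mm thick, top at z 65 mm. Axes as the clamp's.
- rack: Green tube rack, loose on the clamp's base between the jaws, 0.17 to 0.33 kg: block 90 (x) x 105 (y) x 45 mm with capped tubes standing 23 mm above it. Origin: centre of its underside. Starts about 4 to 13 mm short of the stop pad; touching the resting pad its origin lies at clamp y = -81.5 mm.
- gap (a point): Middle of the gap behind the bracket, above the bolt, level with the bracket's top: clamp x 84, y -60, z 85 mm. The gap is 50 mm wide (x), open upward and at both ends, floor z 20 mm. Before it the dark steel bracket plate (clamp x 51 to 59, y -160 to 80, top z 85 mm), behind it the low blue rail (x 109 to 121, same y, top z 65 mm). Axes as the clamp's.
- bolt (a joint): Angle of the lock bolt about its axis, the clamp's x (rad). The drive turns it steadily at about 0.65 rad/s with about 0.08 N m until the head is held; gripped with 20 N or more it stands still.
- bolt_head (a point): Centre of the brass hexagonal bolt head, 18 mm across flats, 16 mm long along the bolt's axis (clamp x): clamp x 80, y -60, z 56 mm, 21 mm behind the bracket's rear face, on a 16 mm spacer. Pinch it from above, a finger either side along clamp y; nothing else stands in the gap. The point turns with the bolt about x: take directions from clamp.
- reagent: White reagent bottle, 52 mm diameter, 130 mm high, beside the clamp on its +y side; not to be moved. Origin: centre of underside.
- tipbox: Blue tip box with clear lid, 87 x 62 x 55 mm, beside the clamp on its -y side; not to be moved. Origin: centre of underside.
- purple_rack: Flat purple tube rack, 90 x 150 x 24 mm, on the left of the bench; not to be moved. Origin: centre of underside.
- jar: Glass jar with blue lid, 64 mm diameter, 90 mm high, on the right; not to be moved. Origin: centre of underside.
- red_rack: Red rack with orange-capped tubes, 100 x 140 x 78 mm, on the right; not to be moved. Origin: centre of underside.
- driver: Yellow-handled screwdriver lying on the left; not to be moved.
Mind the look-alikes: they are no part of the job. Leave any purple look-alike of the rack alone.

How it is judged:
On the way, in this order (a step that is already met when the one before it is completed fails the run):
1. the jaw is shut on the rack, pressing it against the stop pad (value of joint jaw above 0.0845 m and value of joint pad above 0.0012 m and y of rack in the frame of clamp below -0.0805 m and contact force between jaw and rack above 2 N), for 0.2 s.
2. the fingers hold the bolt head and it no longer turns (contact force between the fingers and bolt above 8 N and velocity of joint bolt between -0.1 and 0.1 rad/s and distance between the grasp point and bolt_head below 0.022 m), for 1 s.
At the end, for the whole second after the job is handed in: The jaw stays shut on the upright rack (travel over 84.5 mm), which keeps the stop pad pushed in by over 1.2 mm; the fingers hold the bolt head with over 8 N, TCP within 22 mm of its centre, and it turns at less than 0.1 rad/s (all of step 2 and value of joint jaw above 0.0845 m and value of joint pad above 0.0012 m and y of rack in the frame of clamp below -0.0805 m and angle between rack's own z axis and vertical below 0.1 rad); the arm keeps its last pose, push and grip.
It fails at once if the rack is crushed by the jaw (over 60 N) (contact force between jaw and rack above 60 N).
It fails at once if another thing on the bench is moved more than 30 mm (distance of any of reagent, tipbox, purple_rack, jar, red_rack, driver from where it was at the start of the episode above 0.03 m).
It also fails if it takes over 48 s, if anything falls off the work surface, if the arm or the gripper's body presses on something with over 40 N, if the wrist force passes 120 N, or if a joint passes its speed limit or range.

### The arm

A 6-joint arm with a two-finger parallel gripper is mounted at the origin on the work surface. World frame = base frame: x ahead of the robot, y to its left, z up, the work surface at z = 0. Lengths are in m, angles in rad, forces in N, time in s.
With the tool pointing down it reaches from about 0.275 to 0.725 m from the base axis. Payload 15.9 kg.
Tool frame: the origin (TCP) lies between the finger pads, 19 mm behind the fingertips; this is the grasp point; z points along the fingers, y is the line along which they close (so a half turn about z gives the same grasp; the last joint's range is limited). The gripper opens to 85 mm and grips with 20 to 120 N. Pads are 22 mm wide; open, the fingers measure 114 mm over their backs; the gripper's body (76 mm by 85 mm) begins 54 mm behind the grasp point. The pads swing forward as they close: fully open they stand 13 mm farther back than shut.
Start: joints at [-1.242, 0.213, -0.034, 1.323, 0, 1.571], TCP at [0.161, -0.473, 0.25] pointing down, gripper open.
Joint ranges: [-2.98, 2.98], [-0.74, 1.72], [-1.14, 1.35], [-2.1, 2.04], [-1.57, 1.44], [-3.14, 3.14]. Speed limits (rad/s): [1.89, 1.89, 2.39, 2.57, 3.14, 3.14].

### API

Orientations are given as a unit quaternion [x, y, z, w].
In Python, from plant import arm gives the robot as it stands.
- The arm moves only by the shell command python3 -m jog 'ROWS' [OPENING] [FORCE]. ROWS is a JSON object of lists of equal length, an entry for each row: "dp": the shift along the tool's x, y, z in cm, a list of three; "yaw": the turn about the tool's z in rad. In form: {"dp": [[x, y, z], ...], "yaw": [yaw, ...]}. A call has exactly 8 rows; each row is the pose to reach, as a shift and turn from the pose commanded when the call began, along the tool's axes at that moment; what a row does not reach only later rows make up. A row lasts 1/12 s, in which the tool goes at most 41.7 mm and 7.16 degrees, less where a joint would pass 70% of its speed; a pose out of reach is approached as far as the arm can. A call with a gripper value outside its range is refused whole. OPENING is the closure, from -1 (fully open) to 1 (shut), set as the call begins (- or left out, the last holds). The fingers move at their own pace and stop on an object; FORCE is the grip in N (left out, the last holds). Time passes only in rows, so rows that repeat a pose let the fingers close, or fill a call up. It gives the time, the measured TCP pose, the force, the opening and the grip force at its end, in the units of the state.
- arm.state(): the state, without advancing time (a new reading comes with each control period).
- arm.capture(name): name is "scene" or "side" or "wrist"; returns the picture (384x512x3 uint8, blue, green, red); there is no depth.
- arm.get_calibration(name): a dict with "K" (3x3 intrinsics, pixels), "k1" (the pictures are not rectified: a ray, as slopes to the right and down, at radius r is drawn at 1 + k1 r^2 times it, then the intrinsics apply), "eye" and "rotation" of the camera in the world; the wrist camera has in their place "tool_from_camera" (4x4, takes a point from camera to tool coordinates, whose origin is the TCP and whose axes are the flange's). Camera axes: x right, y down, z forward; pixel columns grow to the right and rows downward; lengths in m; the calibration is good to about 2 mm. A picture is of the moment at which its call begins: read the wrist's pose just before it. get_calibration takes no time and is no camera call.
- arm.job_done(): hands the job in; it is judged then, once.
The state is a dict: "clock": time; "joints": joint angles; "qvel": joint speeds; "joint_torque": joint torques, N m; "eef_pos": TCP position; "tcp_rot": TCP orientation; "ft_force": force on the tool from outside, world axes, zero at the start; "ft_torque": the same for the moment, N m; "finger_gap": opening from 0.0 (shut) to 1.0 (fully open); "finger_force": force on a finger pad.
Only numpy, scipy, OpenCV 4.12 (cv2) and the standard library are available. Lean on these libraries where they do the work, as an engineer would, in place of code of your own. Each camera call takes 0.05 s, during which the arm holds its last target. There are 200 camera calls.

## Working session

There is one attempt and no reset: what is moved stays moved. The work goes in short steps, Python scripts to look and compute and a shell command to move; the robot and the scene stay as the last step left them, time stands still between calls to the robot, and variables do not carry over. Pictures are saved under pics/ and viewed, at most 10 in all, crops included, and the job is handed in when it is done.

```bash
mkdir -p pics; ls; python3 - <<'E'
from plant import arm
import cv2,numpy as np
s=arm.state();print({k:np.round(v,3).tolist() for k,v in s.items()})
ims=[]
for n in("scene","side"):
    im=arm.capture(n);cv2.imwrite(f"pics/{n}0.png",im)
    c=arm.get_calibration(n);print(n,{k:np.round(v,4).tolist() for k,v in c.items()})
print(arm.get_calibration("wrist"))
E
```

```text
pics
{'clock': 0.0, 'joints': [-1.242, 0.213, -0.035, 1.323, 0.0, 1.571], 'qvel': [0.001, 0.0, -0.0, -0.0, 0.001, -0.001], 'joint_torque': [0.001, -68.615, 48.712, 0.017, -0.0, 0.0], 'eef_pos': [0.161, -0.473, 0.25], 'tcp_rot': [0.987, 0.164, -0.0, -0.001], 'ft_force': [-0.031, -0.438, -0.159], 'ft_torque': [0.02, 0.015, 0.012], 'finger_force': 0.0, 'finger_gap': 1.006}
scene {'K': [[410.2249, 0.0, 242.2136], [0.0, 410.2249, 184.1668], [0.0, 0.0, 1.0]], 'k1': -0.0942, 'eye': [0.9752, 0.6364, 1.2064], 'rotation': [0.2912, 0.9058, -0.2934, -0.0933]}
side {'K': [[479.4637, 0.0, 249.0272], [0.0, 479.4637, 201.8967], [0.0, 0.0, 1.0]], 'k1': -0.1936, 'eye': [0.4652, 1.1701, 1.2558], 'rotation': [-0.0025, 0.9229, -0.385, 0.0024]}
{'K': array([[339.51122566,   0.        , 251.11471489],
       [  0.        , 339.51122566, 190.37248628],
       [  0.        ,   0.        ,   1.        ]]), 'k1': 0.028554133240606547, 'tool_from_camera': array([[-7.78489302e-04, -9.53802351e-01, -3.00433803e-01,
         7.70124462e-02],
       [ 9.99998817e-01, -3.43894362e-04, -1.49943557e-03,
        -1.74056962e-04],
       [ 1.32684768e-03, -3.00434615e-01,  9.53801490e-01,
        -1.23304210e-01],
       [ 0.00000000e+00,  0.00000000e+00,  0.00000000e+00,
         1.00000000e+00]])}
```

View pics/scene0.png

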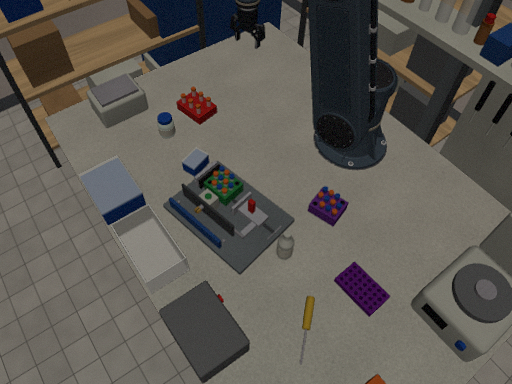

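View pics/side0.png

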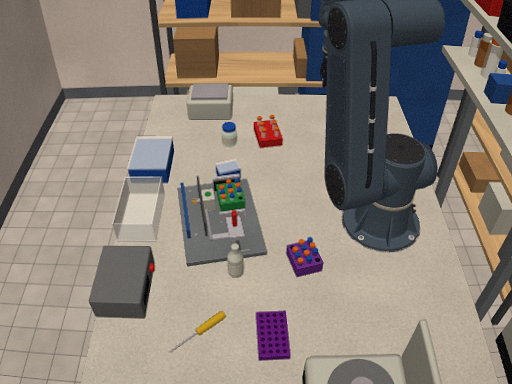

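Scene view: clamp at about (165–294, 160–270), with the red handle at (251,207) and brass bolt near (200,209). Side view: clamp at (178–265, 175–262), handle at (234,218).

```bash
cat > h.py <<'E'
import numpy as np,cv2
from scipy.spatial.transform import Rotation as R
from plant import arm
def cam(n,s=None):
    c=arm.get_calibration(n)
    if n=="wrist":
        s=s or arm.state();T=c["tool_from_camera"];Rt=R.from_quat(s["tcp_rot"]).as_matrix()
        return c["K"],c["k1"],Rt@T[:3,3]+s["eef_pos"],Rt@T[:3,:3]
    return np.array(c["K"]),c["k1"],np.array(c["eye"]),(R.from_quat(c["rotation"]).as_matrix() if np.size(c["rotation"])==4 else np.array(c["rotation"]))
def ray(C,uv):
    K,k,e,M=C;d=np.array([(uv[0]-K[0,2])/K[0,0],(uv[1]-K[1,2])/K[1,1]]);u=d.copy()
    for _ in range(20):u=d/(1+k*u@u)
    return e,M@np.r_[u,1]
def onz(C,uv,z):
    e,d=ray(C,uv);return e+d*(z-e[2])/d[2]
def proj(C,p):
    K,k,e,M=C;q=M.T@(np.array(p)-e);u=q[:2]/q[2];u=u*(1+k*u@u);return K[:2,:2]@u+K[:2,2]
def tri(a,b):
    (e1,d1),(e2,d2)=a,b
    t=np.linalg.lstsq(np.c_[d1,-d2],e2-e1,rcond=None)[0];p,q=e1+t[0]*d1,e2+t[1]*d2
    return (p+q)/2,np.linalg.norm(p-q)
E
python3 - <<'E'
from h import *
im={n:cv2.imread(f"pics/{n}0.png") for n in("scene","side")}
C={n:cam(n) for n in im}
box={"scene":(155,150,145,130),"side":(170,155,105,115)}
out=[]
for n in im:
    x,y,w,h=box[n];cr=im[n][y:y+h,x:x+w];out.append(cv2.resize(cr,(400,int(400*h/w)),interpolation=cv2.INTER_CUBIC))
    hsv=cv2.cvtColor(im[n],cv2.COLOR_BGR2HSV)
    m=(((hsv[...,0]<6)|(hsv[...,0]>174))&(hsv[...,1]>150)&(hsv[...,2]>80)).astype(np.uint8)
    k,l,st,ce=cv2.connectedComponentsWithStats(m)
    for i in range(1,k):
        if st[i,4]>10 and x<ce[i][0]<x+w and y<ce[i][1]<y+h:print(n,st[i],ce[i],onz(C[n],ce[i],.08))
H=max(o.shape[0] for o in out)
cv2.imwrite("pics/crop.png",np.hstack([cv2.copyMakeBorder(o,0,H-o.shape[0],0,0,0) for o in out]))
E
```

```text
scene [248 199   7   6  28] [251.35714286 201.57142857] [0.5195805  0.04810808 0.08      ]
side [232 210   5  16  67] [233.98507463 217.62686567] [0.52613342 0.05787508 0.08      ]
```

View pics/crop.png

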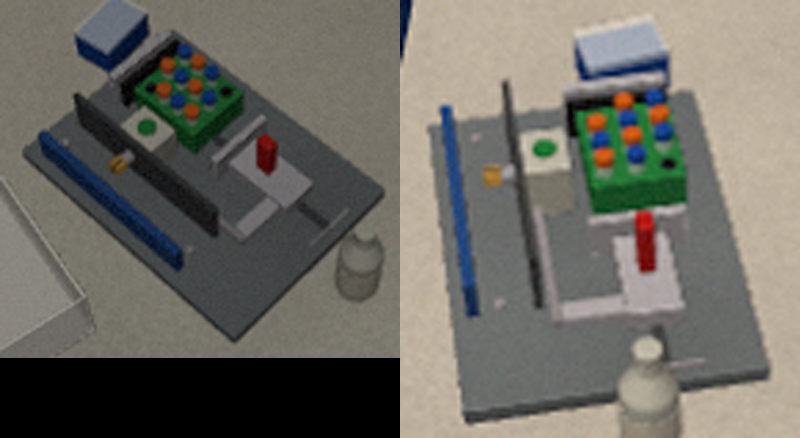

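Crop: plate corners in the scene view (25,153), (235,333), (382,191), (172,33), and in the side view (30,127), (66,412), (368,371), (292,92). The bolt head is at (119,164) and (92,175), and the handle top is at (265,140) and (245,214).

```bash
python3 - <<'E'
from h import *
C={n:cam(n) for n in("scene","side")}
f={"scene":(155,150,145/400),"side":(170,155,105/400)}
P=lambda n,c:np.array([f[n][0]+(c[0]+.5)*f[n][2]-.5,f[n][1]+(c[1]+.5)*f[n][2]-.5])
co={"scene":[(25,153),(235,333),(382,191),(172,33)],"side":[(30,127),(66,412),(368,371),(292,92)]}
mod=np.array([[.135,-.185],[.135,.185],[-.135,.185],[-.135,-.185]])
def fit(W):
    a=mod-mod.mean(0);b=W-W.mean(0);th=np.arctan2((a[:,0]*b[:,1]-a[:,1]*b[:,0]).sum(),(a*b).sum())
    Rm=np.array([[np.cos(th),-np.sin(th)],[np.sin(th),np.cos(th)]])
    return W.mean(0),th,np.linalg.norm(W-W.mean(0)-a@Rm.T,axis=1)*1e3
A=[]
for n in co:
    W=np.array([onz(C[n],P(n,c),.02)[:2] for c in co[n]]);A.append(W);r=fit(W);print(n,r)
t,th,res=fit((A[0]+A[1])/2);print("avg",t,th,res)
b=tri(ray(C["scene"],P("scene",(119,164))),ray(C["side"],P("side",(92,175))));print("bolt",b)
h=tri(ray(C["scene"],P("scene",(265,140))),ray(C["side"],P("side",(245,214))));print("handle top",h)
M=np.array([[np.cos(th),-np.sin(th)],[np.sin(th),np.cos(th)]])
print("bolt/handle in clamp",M.T@(b[0][:2]-t),M.T@(h[0][:2]-t))
print("bolt pred",t+M@[.08,-.06],"handle line",t+M@[-.045,0])
s=arm.state();x=R.from_quat(s["tcp_rot"]).as_matrix();print(x.round(3),"clamp yaw",th)
E
```

```text
scene (array([0.58558535, 0.00237577]), np.float64(0.19965285570283053), array([6.475797  , 9.35998884, 6.0701924 , 6.13046556]))
side (array([0.58278603, 0.00139047]), np.float64(0.19179237774742441), array([3.0379607 , 4.48026204, 2.82535344, 2.44055427]))
avg [0.58418569 0.00188312] 0.19568679950645737 [4.75490925 6.91861401 4.3205819  4.16936757]
bolt (array([ 0.67310738, -0.0408891 ,  0.06215286]), np.float64(0.0016185010751199823))
handle top (array([0.52728072, 0.05507314, 0.10695226]), np.float64(0.005463842305331263))
bolt/handle in clamp [ 0.07890792 -0.05924584] [-0.04547662  0.06323947]
bolt pred [ 0.67432525 -0.04141652] handle line [ 0.54004454 -0.00686669]
[[ 0.946  0.323 -0.   ]
 [ 0.323 -0.946  0.001]
 [-0.    -0.001 -1.   ]] clamp yaw 0.19568679950645737
```

```bash
python3 -m jog '{"dp":[[51.8,-38.1,3],[51.8,-38.1,3],[51.8,-38.1,3],[51.8,-38.1,3],[51.8,-38.1,3],[51.8,-38.1,3],[51.8,-38.1,3],[51.8,-38.1,3]],"yaw":[-1.438,-1.438,-1.438,-1.438,-1.438,-1.438,-1.438,-1.438]}' -0.2 30
python3 - <<'E'
from h import *
s=arm.state();Rm=R.from_quat(s["tcp_rot"]).as_matrix()
print(Rm.T@(np.array([.528,.055,.2])-s["eef_pos"])*100,np.arctan2(Rm[1,1],Rm[0,1])-.195)
E
```

```text
clock: 0.77
eef_pos: [0.3521, -0.1979, 0.2344]
tcp_rot: [0.785, 0.619, 0.0, 0.0]
ft_force: [0.7, -1.2, 0.1]
finger_gap: 0.597
finger_force: 0.0
[28.70709266 11.18595055  3.43856976] -0.4310982493297778
```

```bash
python3 -m jog '{"dp":[[28.7,11.2,3.4],[28.7,11.2,3.4],[28.7,11.2,3.4],[28.7,11.2,3.4],[28.7,11.2,3.4],[28.7,11.2,3.4],[28.7,11.2,3.4],[28.7,11.2,3.4]],"yaw":[-0.43,-0.43,-0.43,-0.43,-0.43,-0.43,-0.43,-0.43]}'
python3 -m jog '{"dp":[[0,0,0],[0,0,0],[0,0,0],[0,0,0],[0,0,0],[0,0,0],[0,0,0],[0,0,0]],"yaw":[0,0,0,0,0,0,0,0]}'
python3 - <<'E'
from h import *
s=arm.state();im=arm.capture("wrist");cv2.imwrite("pics/w1.png",im);np.save("w1.npy",np.r_[s["eef_pos"],s["tcp_rot"]])
C=cam("wrist",s);Rm=R.from_quat(s["tcp_rot"]).as_matrix();print(s["eef_pos"],"y-axis ang",np.arctan2(Rm[1,1],Rm[0,1]))
hsv=cv2.cvtColor(im,cv2.COLOR_BGR2HSV)
m=(((hsv[...,0]<6)|(hsv[...,0]>174))&(hsv[...,1]>150)&(hsv[...,2]>60)).astype(np.uint8)
k,l,st,ce=cv2.connectedComponentsWithStats(m)
for i in range(1,k):
    if st[i,4]>60:print(st[i],ce[i],onz(C,ce[i],.104))
E
```

```text
clock: 1.43
eef_pos: [0.5306, 0.0558, 0.1992]
tcp_rot: [0.637, 0.771, 0.0, -0.001]
ft_force: [0.3, -0.2, -0.5]
finger_gap: 0.597
finger_force: 0.0
clock: 2.1
eef_pos: [0.5291, 0.0516, 0.2007]
tcp_rot: [0.638, 0.77, 0.0, 0.0]
ft_force: [0.7, -1.3, -0.4]
finger_gap: 0.605
finger_force: 0.0
[0.52906199 0.05160397 0.20066503] y-axis ang 0.18747687881857292
[239 160  23  47 955] [250.36858639 183.94240838] [0.52637047 0.06389201 0.104     ]
```

View pics/w1.png

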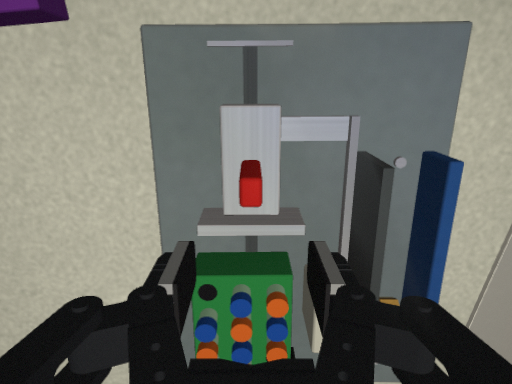

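Wrist view: the handle's top face is at about (240–262, 177–207), with its +y side face above it. The plate's +y edge runs (142,25)–(470,22), the rack's back edge is near row 253, and the jaw plate front is at row 234.

```bash
python3 - <<'E'
from h import *
p=np.load("w1.npy");s=dict(eef_pos=p[:3],tcp_rot=p[3:]);C=cam("wrist",s)
im=cv2.imread("pics/w1.png");print(im[155:212:3,251,2])
a,b=onz(C,(142,25),.02),onz(C,(470,22),.02);print(a,b,np.linalg.norm(b-a),"yaw",np.arctan2(*(b-a)[1::-1]))
th=np.arctan2(*(b-a)[1::-1]);M=np.array([[np.cos(th),-np.sin(th)],[np.sin(th),np.cos(th)]])
t=(a+b)[:2]/2-M@[0,.185];print("clamp",t)
h=onz(C,(250.8,192),.104);print("handle top",h,M.T@(h[:2]-t))
Rm=R.from_quat(p[3:]).as_matrix();print("to grip cm",Rm.T@(np.r_[h[:2],.09]-p[:3])*100)
for n,uv,z in(("rack back top",(245,253),.045),("jaw front top",(250,226),.065)):
    q=onz(C,uv,z);print(n,M.T@(q[:2]-t))
E
```

```text
[162 161  87  90  90  89  92  92 163 181 181 179 180 179 179 176 175 146
 167]
[0.41993901 0.15482209 0.02      ] [0.6781929  0.20473598 0.02      ] 0.26303320445466793 yaw 0.19092045003715158
clamp [ 0.58417206 -0.00185951]
handle top [0.52771395 0.05833979 0.104     ] [-0.04400868  0.06981912]
to grip cm [ 6.87104256e-01 -1.00811262e-02  1.10664879e+01]
rack back top [-0.04975856 -0.00731969]
jaw front top [-0.04493041  0.02796138]
```

```bash
python3 -m jog '{"dp":[[0.5,0,2],[0.5,0,4],[0.5,0,6],[0.5,0,8],[0.5,0,10],[0.5,0,11],[0.5,0,11],[0.5,0,11]],"yaw":[0,0,0,0,0,0,0,0]}'
python3 -m jog '{"dp":[[0,0,0],[0,0,0],[0,0,0],[0,0,0],[0,0,0],[0,0,0],[0,0,0],[0,0,0]],"yaw":[0,0,0,0,0,0,0,0]}' 1 40
python3 - <<'E'
from h import *
s=arm.state();print({k:np.round(s[k],4) for k in("eef_pos","ft_force","finger_gap","finger_force")})
im=arm.capture("wrist");cv2.imwrite("pics/w2.png",im)
E
```

```text
clock: 2.82
eef_pos: [0.5282, 0.0568, 0.0908]
tcp_rot: [0.638, 0.77, -0.0, -0.0]
ft_force: [-0.5, -0.0, -0.7]
finger_gap: 0.596
finger_force: 0.0
clock: 3.48
eef_pos: [0.5276, 0.0567, 0.0915]
tcp_rot: [0.638, 0.77, -0.0, -0.0]
ft_force: [-11.4, -2.3, 15.4]
finger_gap: 0.181
finger_force: 40.6
{'eef_pos': array([0.5276, 0.0567, 0.0915]), 'ft_force': array([-11.3933,  -2.3358,  15.3575]), 'finger_gap': np.float64(0.1815), 'finger_force': np.float64(40.6053)}
```

View pics/w2.png

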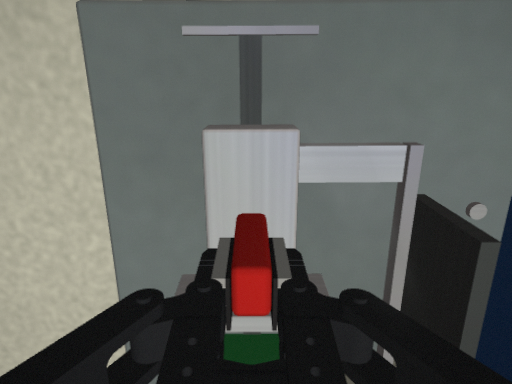

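The handle is gripped between the pads at (251,265).

```bash
cat > f.py <<'E'
from h import *
s=arm.state();Rm=R.from_quat(s["tcp_rot"]).as_matrix()
print("tool-axis force",(Rm.T@s["ft_force"]).round(2),"clamp pos mm",((Rm.T@(s["eef_pos"]-np.array([.5842,-.001,0])))*1e3).round(1),round(float(s["finger_force"]),1),s["clock"])
E
python3 f.py
python3 -m jog '{"dp":[[-0.3,0,0],[-0.7,0,0],[-1.1,0,0],[-1.5,0,0],[-1.9,0,0],[-2.3,0,0],[-2.7,0,0],[-3,0,0]],"yaw":[0,0,0,0,0,0,0,0]}'; python3 f.py
python3 -m jog '{"dp":[[-0.2,0,0],[-0.4,0,0],[-0.6,0,0],[-0.8,0,0],[-0.9,0,0],[-1,0,0],[-1,0,0],[-1,0,0]],"yaw":[0,0,0,0,0,0,0,0]}'; python3 f.py
```

```text
tool-axis force [ -1.09 -11.07 -15.85] clamp pos mm [ 67.2 -44.9 -91.5] 40.6 3.5333
clock: 4.2
eef_pos: [0.5333, 0.0276, 0.0916]
tcp_rot: [0.637, 0.771, 0.0, -0.0]
ft_force: [-10.8, 4.5, 15.1]
finger_gap: 0.179
finger_force: 40.5
tool-axis force [  6.43  -9.78 -15.1 ] clamp pos mm [ 37.7 -44.7 -91.5] 40.5 4.2
clock: 4.87
eef_pos: [0.5352, 0.0179, 0.0915]
tcp_rot: [0.637, 0.771, 0.0, -0.0]
ft_force: [-10.7, 2.7, 14.7]
finger_gap: 0.177
finger_force: 40.5
tool-axis force [  4.64 -10.02 -14.67] clamp pos mm [ 27.9 -44.6 -91.5] 40.5 4.8667
```

```bash

python3 -m jog '{"dp":[[-0.05,0,0],[-0.1,0,0],[-0.15,0,0],[-0.2,0,0],[-0.25,0,0],[-0.3,0,0],[-0.35,0,0],[-0.4,0,0]],"yaw":[0,0,0,0,0,0,0,0]}'>/dev/null; python3 f.py
python3 -m jog '{"dp":[[-0.02,0,0],[-0.05,0,0],[-0.07,0,0],[-0.1,0,0],[-0.12,0,0],[-0.15,0,0],[-0.17,0,0],[-0.2,0,0]],"yaw":[0,0,0,0,0,0,0,0]}'>/dev/null; python3 f.py
python3 -m jog '{"dp":[[-0.02,0,0],[-0.05,0,0],[-0.07,0,0],[-0.1,0,0],[-0.12,0,0],[-0.15,0,0],[-0.17,0,0],[-0.2,0,0]],"yaw":[0,0,0,0,0,0,0,0]}'>/dev/null; python3 f.py
```

```text
tool-axis force [  7.47  -9.57 -15.3 ] clamp pos mm [ 24.1 -44.6 -91.6] 40.5 5.5333
tool-axis force [  7.25  -8.52 -14.3 ] clamp pos mm [ 22.1 -44.6 -91.5] 40.5 6.2
tool-axis force [  9.52  -8.49 -15.17] clamp pos mm [ 20.2 -44.6 -91.5] 40.5 6.8667
```

```bash

python3 -m jog '{"dp":[[-0.02,0,0],[-0.05,0,0],[-0.07,0,0],[-0.1,0,0],[-0.12,0,0],[-0.15,0,0],[-0.17,0,0],[-0.2,0,0]],"yaw":[0,0,0,0,0,0,0,0]}'>/dev/null; python3 f.py
python3 -m jog '{"dp":[[-0.01,0,0],[-0.03,0,0],[-0.04,0,0],[-0.05,0,0],[-0.06,0,0],[-0.08,0,0],[-0.09,0,0],[-0.1,0,0]],"yaw":[0,0,0,0,0,0,0,0]}'>/dev/null; python3 f.py
```

```text
tool-axis force [ 10.11  -8.85 -15.33] clamp pos mm [ 18.5 -44.6 -91.5] 40.5 7.5333
tool-axis force [ 11.5   -9.27 -15.85] clamp pos mm [ 17.7 -44.6 -91.5] 40.5 8.2
```

```bash

python3 -m jog '{"dp":[[-0.02,0,0],[-0.05,0,0],[-0.05,0,0],[-0.05,0,0],[-0.05,0,0],[-0.05,0,0],[-0.05,0,0],[-0.05,0,0]],"yaw":[0,0,0,0,0,0,0,0]}'>/dev/null; python3 f.py
python3 -m jog '{"dp":[[0,0,0],[0,0,0],[0,0,0],[0,0,0],[0,0,0],[0,0,0],[0,0,0],[0,0,0]],"yaw":[0,0,0,0,0,0,0,0]}' -0.2; python3 f.py
python3 -m jog '{"dp":[[0,0,-2],[0,0,-4],[0,0,-7],[0,0,-10],[0,0,-13],[0,0,-13],[0,0,-13],[0,0,-13]],"yaw":[0,0,0,0,0,0,0,0]}'; python3 f.py
python3 - <<'E'
from h import *
s=arm.state();im=arm.capture("wrist");cv2.imwrite("pics/w3.png",im);np.save("w3.npy",np.r_[s["eef_pos"],s["tcp_rot"]])
E
```

```text
tool-axis force [ 10.68  -8.88 -15.84] clamp pos mm [ 17.2 -44.6 -91.5] 40.5 8.8667
clock: 9.53
eef_pos: [0.5378, 0.0062, 0.0905]
tcp_rot: [0.638, 0.77, -0.0, -0.0]
ft_force: [-1.0, 0.1, 0.0]
finger_gap: 0.603
finger_force: 0.0
tool-axis force [ 0.24 -0.97 -0.02] clamp pos mm [ 15.8 -44.2 -90.5] 0.0 9.5333
clock: 10.2
eef_pos: [0.5377, 0.0062, 0.2199]
tcp_rot: [0.638, 0.77, -0.0, -0.0]
ft_force: [-0.4, 0.3, -1.1]
finger_gap: 0.602
finger_force: 0.0
tool-axis force [ 0.37 -0.33  1.12] clamp pos mm [  15.8  -44.5 -219.9] 0.0 10.2
```

View pics/w3.png

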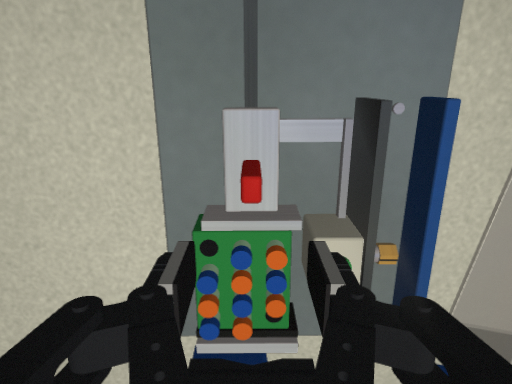

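Wrist view: jaw plate (row 218) sits against the rack, and the rack's far end against the pad (row 335). The brass head is at about (377–398, 244–264).

```bash
python3 - <<'E'
from h import *
p=np.load("w3.npy");s=dict(eef_pos=p[:3],tcp_rot=p[3:]);C=cam("wrist",s)
im=cv2.imread("pics/w3.png");hsv=cv2.cvtColor(im,cv2.COLOR_BGR2HSV)
m=((abs(hsv[...,0].astype(int)-19)<7)&(hsv[...,1]>110)&(hsv[...,2]>70)).astype(np.uint8);m[:,:365]=0
k,l,st,ce=cv2.connectedComponentsWithStats(m)
th=.192;M=np.array([[np.cos(th),-np.sin(th)],[np.sin(th),np.cos(th)]])
for i in range(1,k):
    if st[i,4]>30:
        q=onz(C,ce[i],.062);print(st[i],ce[i],q,M.T@(q[:2]-[.5842,-.001]))
h=onz(C,(251,190),.104);print("handle",M.T@(h[:2]-[.5842,-.001]))
for uv in((359,97),(391,100)):print("bracket +y end top (x51/59,y80)",uv,M.T@(onz(C,uv,.085)[:2]-[.5842,-.001]))
# rail +y end top: x109..121,y80,z65
for uv in((422,97),(459,99)):print("rail",uv,M.T@(onz(C,uv,.065)[:2]-[.5842,-.001]))
print(arm.state()["joints"])
E
```

```text
[377 244  22  16 283] [387.79858657 251.56183746] [ 0.6732556  -0.03890902  0.062     ] [ 0.08018527 -0.05420624]
[378 261  19   3  54] [386.83333333 262.        ] [ 0.67558448 -0.04932807  0.062     ] [ 0.08048317 -0.06487824]
handle [-0.04434427  0.01829839]
bracket +y end top (x51/59,y80) (359, 97) [0.03477685 0.08314821]
bracket +y end top (x51/59,y80) (391, 100) [0.05820144 0.08080486]
rail (422, 97) [0.08983035 0.08187558]
rail (459, 99) [0.11856639 0.08000279]
[ 1.16150215e-02  2.98325413e-01  3.76622547e-04  1.27433340e+00
 -3.72791818e-05  1.39440582e+00]
```

```bash

python3 -m jog '{"dp":[[-0.9,1.6,0],[-1.8,3.1,0],[-2.8,4.7,0],[-3.7,6.2,0],[-4.6,7.8,0],[-5.5,9.4,0],[-6.5,10.9,0],[-7.4,12.5,0]],"yaw":[-0.12,-0.24,-0.36,-0.48,-0.6,-0.72,-0.84,-0.96]}'
python3 -m jog '{"dp":[[0,0,1],[0,0,2],[0,0,3],[0,0,4],[0,0,5],[0,0,6],[0,0,6],[0,0,6]],"yaw":[-0.12,-0.24,-0.36,-0.48,-0.616,-0.616,-0.616,-0.616]}'
python3 - <<'E'
from h import *
s=arm.state();im=arm.capture("wrist");cv2.imwrite("pics/w4.png",im);np.save("w4.npy",np.r_[s["eef_pos"],s["tcp_rot"]])
Rm=R.from_quat(s["tcp_rot"]).as_matrix();print(s["eef_pos"],"tool y - clamp y",np.arctan2(Rm[1,1],Rm[0,1])+np.pi/2-.192, "cm",Rm.T@(np.array([.674,-.043,.056])-s["eef_pos"])*100)
print("expected bolt px",proj(cam("wrist",s),[.674,-.043,.056]))
E
```

```text
clock: 10.92
eef_pos: [0.6746, -0.0435, 0.2188]
tcp_rot: [0.207, 0.978, -0.0, -0.001]
ft_force: [1.0, 0.0, -0.4]
finger_gap: 0.601
finger_force: 0.0
clock: 11.58
eef_pos: [0.6738, -0.0431, 0.1595]
tcp_rot: [-0.094, 0.996, 0.0, -0.001]
ft_force: [-0.5, -0.9, 0.3]
finger_gap: 0.599
finger_force: 0.0
[ 0.6738197  -0.04308886  0.15946096] tool y - clamp y 3.1386194012171993 cm [-3.95268175e-02  4.68989521e-04  1.03460404e+01]
expected bolt px [250.49168881 198.00665182]
```

View pics/w4.png

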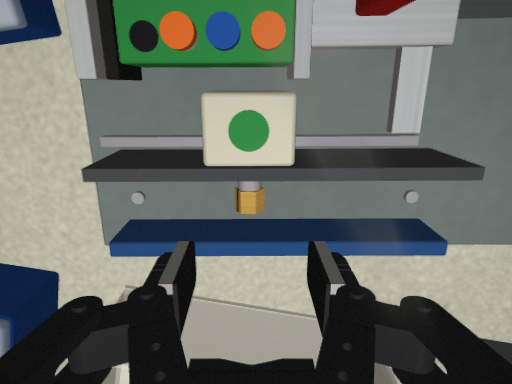

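The head is at (250,200), within 2 px of the prediction, so I descend and grip.

```bash

python3 -m jog '{"dp":[[-0.1,0,2],[-0.1,0,4],[-0.1,0,6],[-0.1,0,8],[-0.1,0,9.5],[-0.1,0,10.3],[-0.1,0,10.3],[-0.1,0,10.3]],"yaw":[0,0,0,0,0,0,0,0]}'
python3 -m jog '{"dp":[[0,0,0],[0,0,0],[0,0,0],[0,0,0],[0,0,0],[0,0,0],[0,0,0],[0,0,0]],"yaw":[0,0,0,0,0,0,0,0]}' 1 50
python3 -m jog '{"dp":[[0,0,0],[0,0,0],[0,0,0],[0,0,0],[0,0,0],[0,0,0],[0,0,0],[0,0,0]],"yaw":[0,0,0,0,0,0,0,0]}'
python3 -m jog '{"dp":[[0,0,0],[0,0,0],[0,0,0],[0,0,0],[0,0,0],[0,0,0],[0,0,0],[0,0,0]],"yaw":[0,0,0,0,0,0,0,0]}'
python3 - <<'E'
from h import *
im=arm.capture("wrist");cv2.imwrite("pics/w5.png",im);cv2.imwrite("pics/sc5.png",arm.capture("scene"))
E
```

```text
clock: 12.3
eef_pos: [0.6757, -0.0429, 0.0582]
tcp_rot: [-0.096, 0.995, -0.0, 0.0]
ft_force: [0.0, -0.2, 0.3]
finger_gap: 0.597
finger_force: 0.0
clock: 12.97
eef_pos: [0.6764, -0.0438, 0.0588]
tcp_rot: [-0.096, 0.995, -0.001, 0.001]
ft_force: [1.2, -6.8, 3.9]
finger_gap: 0.204
finger_force: 48.7
clock: 13.63
eef_pos: [0.6764, -0.0439, 0.0588]
tcp_rot: [-0.096, 0.995, -0.001, 0.001]
ft_force: [1.5, -6.6, 3.6]
finger_gap: 0.201
finger_force: 48.7
clock: 14.3
eef_pos: [0.6764, -0.0439, 0.0588]
tcp_rot: [-0.096, 0.995, -0.001, 0.001]
ft_force: [1.5, -6.5, 4.0]
finger_gap: 0.203
finger_force: 48.7
```

View pics/w5.png

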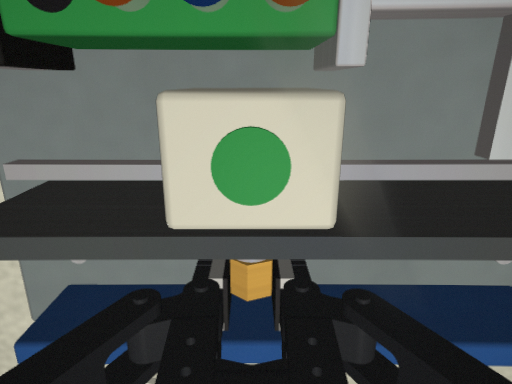

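The pads hold the brass head at (251,278). Opening (about 18 mm, matching the flats) and grip force (48.7 N) are steady, and the jaw is still against the rack.

```bash
python3 -c "
from plant import arm
print(arm.job_done())"
```

```text
the job is handed in; nothing more can be done
None
```

The job is handed in, though no verdict came back: the jaw is shut on the rack with the pad pushed in by an estimated 3–4 mm, and the gripper is holding the bolt head steady at about 49 N.

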